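# Turn a freshly glazed mug to the index on a decorating turntable and brake the table

## Task

The small mug on the decorating turntable is freshly glazed and must not be touched: push the brake lever right over to let the brake off, then push the turntable round by its arms until the mug's handle points at the index pin on the foot. Then push the brake lever right back, so that the table is braked again with the handle still at the pin, and leave the other things round the turntable where they stand.

Things in the scene. Friction and masses are not known exactly. Their poses are not given: they have to be found in the camera images.
- turntable: Low decorating turntable, bolted down. Fixed part: round dark steel foot, 176 mm across, 18 mm high at most. Origin: on the turning axis at the table top, z up; +x runs from the axis to the index pin, the brake lever is on the -y side. On the foot turns the head: an aluminium disc, 140 mm across, top face 66 mm high, with four arms
- index_pin (a point): tip of the index: a thin steel pin 50 mm high that points at the turning axis from 146 mm away, on the foot's +x axis. It is carried by an upright steel strip 16 mm wide and 54 mm high, 168 mm from the axis, on a flat bracket that runs from there to the foot, 7 mm high
- head (a joint): angle of the head in its foot, rad, counter-clockwise from above, free to turn either way. Four equal level arms 90 degrees apart, one along the foot's +x at 0: steel bars 12 mm thick with black rubber ends 19 mm thick, axis 58 mm high, out to 131 mm from the turning axis (bare bar 78 to 97 mm). Brake off: turns at about 0.5 N on an arm and stays where left; braked it slips only above 8 to 15 N
- spoke_end (a point): on the axis of one of the four arms, in its rubber end, 115 mm from the turning axis, 58 mm high. Under the arms, 90 to 131 mm from the axis, nothing is higher than 18 mm except the brake lever's bar (up to 32 mm) and pivot (42 mm)
- brake (a joint): angle a of the brake lever, rad: 0 = fully on, 1.0 = fully off, a stop at each end. Upright pivot in the foot's frame at x 0, y -86 mm; from there the lever points to (sin(0.5-a), -cos(0.5-a)) in the foot's x, y: on, the knob is towards the index side, off, away from it. It takes about 2 to 4 N at the knob and stays where it is left
- brake_knob (a point): the upright black knob at the end of the brake lever, 125 mm from the lever's pivot: 22 mm across at its widest, from 25 to 69 mm high; this point is on its axis at 50 mm height. The lever bar is flat steel, 14 mm wide, 25 to 32 mm high
- mug: small white mug, loose, 68 mm across and 60 mm high, standing in the middle of the head, so that its rim is 126 mm high; it turns with the head. Origin: centre of its underside; its handle is on its own +y side
- mug_handle (a point): the middle of the mug's handle, 52 mm from the mug's axis, 30 mm above its underside (96 mm above the table)
- water_jar: clear water tumbler, 81 mm across, 91 mm high, loose, a bystander behind the turntable; origin under its centre
- glaze_jar: glaze jar with a white lid, 49 mm across, 56 mm high, loose, a bystander to the right of the turntable, on the robot's side; origin under its centre
- dish: white square dish, 85 mm wide, 25 mm high, loose, a bystander behind the turntable on the left; origin under its centre
- bisque_cup: plain unglazed cup without a handle, 67 mm across, 64 mm high, loose, a bystander behind the turntable on the right; origin under its centre

How it is judged (in metres and radians):
On the way, in this order (a step that is already met when the one before it is completed fails the run):
1. the brake is let off: lever at least 0.85 of its 1.0 rad over (value of joint brake above 0.85 rad), for 0.1 s.
2. with the brake off, the handle is brought to the index pin (within about 10 degrees) and the table stands still (x of mug_handle in the frame of turntable above 0.03 m and y of mug_handle in the frame of turntable between -0.0095 and 0.0095 m and value of joint brake above 0.7 rad and velocity of joint head between -0.05 and 0.05 rad/s), for 0.2 s.
At the end, for the whole second after the job is handed in: The brake lever is fully on again (within 0.1 rad of its stop); the mug's handle points at the index pin within about 10 degrees (handle point within 9.5 mm of the line from the axis to the pin); the mug stands upright on the head within 12 mm of its axis; all at rest (value of joint brake below 0.1 rad and x of mug_handle in the frame of turntable above 0.03 m and y of mug_handle in the frame of turntable between -0.0095 and 0.0095 m and horizontal distance between mug and turntable below 0.012 m and angle between mug's own z axis and vertical below 0.05 rad and height (world z) of mug between 0.06 and 0.07 m and linear speed of mug below 0.01 m/s and velocity of joint head between -0.05 and 0.05 rad/s); the robot touches nothing.
It fails at once if the freshly glazed mug was touched by the robot (contact force between any of the fingers, the arm and mug above 0.2 N).
It fails at once if the mug was lifted, tipped or thrown off the middle of the table (height (world z) of mug above 0.08 m or angle between mug's own z axis and vertical above 0.2 rad or horizontal distance between mug and turntable above 0.02 m).
It fails at once if a bystander was displaced by more than 20 mm (distance of any of water_jar, glaze_jar, dish, bisque_cup from where it was at the start of the episode above 0.02 m).
It also fails if it takes over 72 s, if anything falls off the work surface, if the arm or the gripper's body presses on something with over 40 N, if the wrist force passes 120 N, or if a joint passes its speed limit or range.

## Robot

A 6-joint arm with a two-finger parallel gripper is mounted at the origin on a cart in front of the work surface, level with it; the furniture and walls round the work are solid. World frame = base frame: x ahead of the robot, y to its left, z up, the work surface at z = 0. Lengths are in mm, angles in degrees, forces in N, time in s.
With the tool pointing down it reaches from about 350 to 725 mm from the base axis. Payload 4.3 kg.
Tool frame: the origin (TCP) lies at the very end of the fingers, on their centre line; the grasp point (between the pads) lies 19 mm behind it (ctrl.hold_point_z is the distance from the TCP to the grasp point, in mm); z points along the fingers, y is the line along which they close (so a half turn about z gives the same grasp; the last joint's range is limited). The gripper opens to 85 mm and grips with 20 to 120 N. Pads are 22 mm wide; open, the fingers measure 114 mm over their backs; the gripper's body (76 mm by 85 mm) begins 54 mm behind the grasp point. The pads swing forward as they close: fully open they stand 13 mm farther back than shut.
Start: joints at [63.868, 21.618, 4.641, 73.018, 0, 83.68], TCP at [194.904, 540.998, 231.329] pointing down, gripper open.
Joint ranges: [-156.06, 156.06], [-48.1, 94.91], [-58.44, 69.94], [-101.28, 121.22], [-78.64, 73.56], [-180, 180]. Speed limits (degrees/s): [147.25, 147.25, 180, 180, 180, 180].

## Interface

Orientations are given as a 3x3 rotation matrix whose columns are the frame's x, y, z axes.
In Python, from plant import ctrl gives the robot as it stands.
- The arm moves only by the tool step_arm, never from a script. Its argument "deltas" is text: rows parted by semicolons, each of 7 numbers parted by spaces: the turn, a rotation vector about the tool's x, y, z in rad, then the shift along the tool's x, y, z in m, then the opening in per cent of the stroke, from 0 (shut) to 100 (fully open). In form: rx ry rz dx dy dz claw; .... A call has 1 to 10 rows; each row shifts and turns the commanded pose from where the row before left it, along the tool's axes as they then stand; what a row does not reach is not made up. A row lasts 1/8 s, in which the tool goes at most 62.5 mm and 10.7 degrees, less where a joint would pass 70% of its speed; a pose out of reach is approached as far as the arm can. A call is refused whole if a number of a shift passes 0.0625 or a number of a turn 0.188, either way. A call with a gripper value outside its range is refused whole. The fingers move at their own pace and stop on an object; "newtons" is the grip in N (left out, the last holds). Time passes only in rows, so rows that do not move let the fingers close. It gives the time, the measured TCP pose, the force, the opening and the grip force at its end, in the units of the state.
- ctrl.state(): the state, without advancing time (a new reading comes with each control period).
- ctrl.grab_frame(name): name is "scene" or "top"; returns a dict with "img" (384x512x3 uint8, blue, green, red), "intrinsics" (3x3 intrinsics, pixels), "view" (4x4, takes a point from world to camera coordinates). Camera axes: x right, y down, z forward; pixel columns grow to the right and rows downward; lengths in mm; the calibration is good to about 2 mm. A picture is of the moment at which its call begins. There is no depth.
- ctrl.close_job(): hands the job in; it is judged then, once.
The state is a dict: "time": time; "joints": joint angles; "joint_velocities": joint speeds; "joint_efforts": joint torques, N m; "tcp_pos": TCP position; "tool_rot": TCP orientation; "wrist_force": force on the tool from outside, world axes, zero at the start; "ft_torque": the same for the moment, N m; "opening": finger opening in mm; "grasp_force": force on a finger pad.
Only numpy, scipy, OpenCV 4.12 (cv2) and the standard library are available. Lean on these libraries where they do the work, as an engineer would, in place of code of your own. Each camera call takes 0.05 s, during which the arm holds its last target. There are 200 camera calls.

## Working session

There is one attempt and no reset: what is moved stays moved. The work goes in short steps, Python scripts to look and compute and a tool call to move; the robot and the scene stay as the last step left them, time stands still between calls to the robot, and variables do not carry over. Pictures are saved under pics/ and viewed, at most 10 in all, crops included, and the job is handed in when it is done.

Besides the shell and the picture viewer there is one more tool, called after "Request:" as name(argument=value, ...) on one line, values as JSON. step_arm: Moves the arm, as the interface text tells. Its arguments: {"type":"object","properties":{"deltas":{"type":"string"},"newtons":{"type":"number"}},"required":["deltas"]}

```bash
mkdir -p pics; python3 - <<'E'
from plant import ctrl
import cv2,numpy as np
for n in ("scene","top"):
    f=ctrl.grab_frame(n); cv2.imwrite(f"pics/{n}0.png",f["img"])
    np.savez(f"{n}0.npz",**f); print(n,f["intrinsics"].tolist(),f["view"].round(4).tolist())
s=ctrl.state();print(s["time"],s["tcp_pos"],np.round(s["tool_rot"],3).tolist())
E
```

```text
scene [[364.2584462138734, 0.0, 254.36663252744816], [0.0, 364.2584462138734, 192.46445303378982], [0.0, 0.0, 1.0]] [[0.7824, -0.6228, 0.001, -446.1798], [-0.2857, -0.3603, -0.888, 276.949], [0.5534, 0.6945, -0.4599, 794.9508], [0.0, 0.0, 0.0, 1.0]]
top [[407.9441553830876, 0.0, 252.82706486878476], [0.0, 407.9441553830876, 199.07776064428518], [0.0, 0.0, 1.0]] [[0.0008, -1.0, 0.0066, 47.096], [-0.9977, -0.0012, -0.0672, 611.5843], [0.0672, -0.0065, -0.9977, 1070.0274], [0.0, 0.0, 0.0, 1.0]]
0.1 [194.63421923 540.43468915 230.42950149] [[-0.941, 0.339, -0.001], [0.339, 0.941, -0.002], [0.0, -0.002, -1.0]]
```

View pics/top0.png

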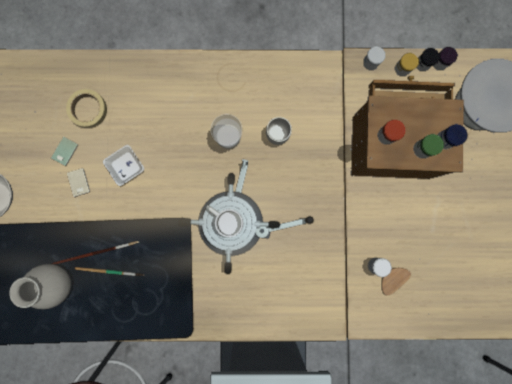

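View pics/scene0.png

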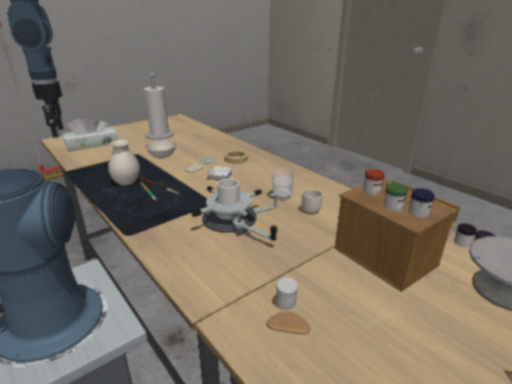

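The top view shows the turntable at about (230,222), the lever knob at (309,220), and the index bracket towards (243,163). I'll zoom in and compute poses.

```bash
cat > h.py <<'E'
import numpy as np,cv2
def ray(f,u,v,z):
    K=f["intrinsics"];V=f["view"];R=V[:3,:3];t=V[:3,3]
    c=-R.T@t;d=R.T@np.linalg.solve(K,[u,v,1.]);return (c+d*(z-c[2])/d[2])
def proj(f,p):
    q=f["intrinsics"]@(f["view"][:3,:3]@np.asarray(p,float)+f["view"][:3,3]);return q[:2]/q[2]
def crop(f,name,x0,y0,x1,y1,s):
    cv2.imwrite(name,cv2.resize(f["img"][y0:y1,x0:x1],None,fx=s,fy=s,interpolation=cv2.INTER_CUBIC))
E
python3 - <<'E'
from h import *
f=np.load("top0.npz")
crop(f,"pics/topc.png",180,145,325,285,4.1 and 4)
for n,u,v,z in [("mug rim",228.5,223,126),("knob",309,220,69),("pin strip",245,162,54),("armA",231,179,58),("armB",228,268,58),("armC",273,225,58),("armD",195,222,58)]:
    print(n,ray(f,u,v,z).round(1))
E
```

```text
mug rim [546.7 106.8 126. ]
knob [555.  -95.1  69. ]
pin strip [706.1  68.4  54. ]
armA [661.  104.5  58. ]
armB [432.7 111.1  58. ]
armC [542.3  -4.   58. ]
armD [549.8 196.4  58. ]
```

View pics/topc.png

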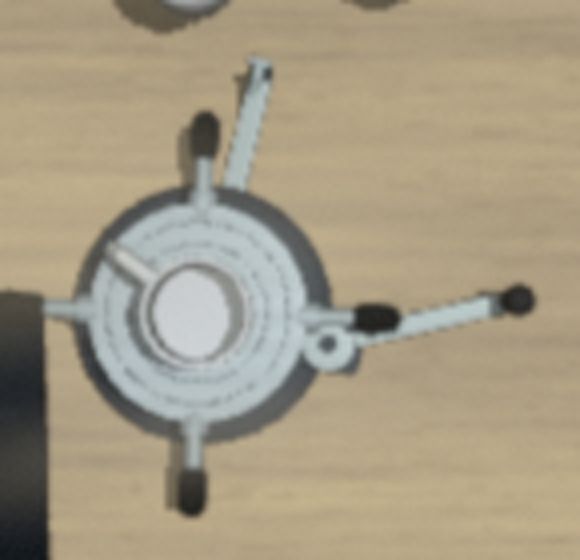

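The crop shows the arms nearly on the image axes, the handle up-left at px ~(211,208), the pin strip at (245,162) and the lever at its "on" end. I'll compute the geometry and the first rows.

```bash
cat >> h.py <<'E'
def plan(start,tgt,n,claw):
    """rows from start to tgt (x,y,z mm, yaw of tool y deg), tool down; shift in tool axes before the row's turn"""
    s=np.array(start,float);g=np.array(tgt,float);r=[];D=(g-s)/n
    for i in range(n):
        a=np.radians(s[3]+i*D[3]);y=np.array([np.cos(a),np.sin(a)]);x=np.array([-y[1],y[0]])
        d=D[:2]/1000
        r.append("0 0 %.3f %.4f %.4f %.4f %g"%(-np.radians(D[3]),d@x,d@y,-D[2]/1000,claw))
    for i in range(0,n,10): print("; ".join(r[i:i+10]))
def cur():
    from plant import ctrl
    s=ctrl.state();R=s["tool_rot"];p=s["tcp_pos"]
    return [*p,np.degrees(np.arctan2(R[1][1],R[0][1]))],s
E
python3 - <<'E'
from h import *
f=np.load("top0.npz");g=np.load("scene0.npz")
A,B,C=[ray(f,*q,58)[:2] for q in [(231.2,178.8),(227.8,268),(274.3,224.5)]]
ax=(A+B)/2;print("axis",ax,"arm yaw",[np.degrees(np.arctan2(*(p-ax)[::-1])) for p in (A,B,C)], [np.hypot(*(p-ax)) for p in (A,B,C)])
h=ray(f,210.5,208,96)[:2]-ax;m=ray(f,228.5,223.3,126)[:2];print("handle",h,np.degrees(np.arctan2(h[1],h[0])),"mug",m)
pin=ray(f,245,162.5,54)[:2]-ax;print("pin yaw",np.degrees(np.arctan2(pin[1],pin[0])),np.hypot(*pin))
pv=ray(f,262,232,42)[:2];k=ray(f,309,220,69)[:2]
print("pivot",pv,"yaw from axis",np.degrees(np.arctan2(*(pv-ax)[::-1])),np.hypot(*(pv-ax)),"knob",k,np.hypot(*(k-pv)),np.degrees(np.arctan2(*(k-pv)[::-1])))
print("vase",ray(f,45,288,100))
c,s=cur();print(np.round(c,1))
plan(c,[k[0],k[1],150,15],14,60)
E
```

```text
axis [547.14229172 107.80653024] arm yaw [np.float64(-1.9223987122072288), np.float64(178.07760128779276), np.float64(-91.77644504932674)] [np.float64(114.4659589439585), np.float64(114.4659589439585), np.float64(115.16759708202045)]
handle [36.98539212 45.42558783] 50.84761117869789 mug [546.02145608 106.80687665]
pin yaw -14.038501948982177 162.49326813781877
pivot [524.1181157   23.86922969] yaw from axis -105.3390681413009 87.03782571705015 knob [555.02755265 -95.10414504] 122.92297257573134 -75.43644833093195
vase [388.6854713  553.81474758 100.        ]
[194.6 540.4 230.4  70.2]
0 0 0.069 -0.0396 -0.0340 0.0057 60; 0 0 0.069 -0.0418 -0.0312 0.0057 60; 0 0 0.069 -0.0439 -0.0282 0.0057 60; 0 0 0.069 -0.0457 -0.0251 0.0057 60; 0 0 0.069 -0.0473 -0.0219 0.0057 60; 0 0 0.069 -0.0487 -0.0186 0.0057 60; 0 0 0.069 -0.0499 -0.0152 0.0057 60; 0 0 0.069 -0.0508 -0.0118 0.0057 60; 0 0 0.069 -0.0515 -0.0082 0.0057 60; 0 0 0.069 -0.0520 -0.0047 0.0057 60
0 0 0.069 -0.0522 -0.0011 0.0057 60; 0 0 0.069 -0.0521 0.0025 0.0057 60; 0 0 0.069 -0.0518 0.0061 0.0057 60; 0 0 0.069 -0.0513 0.0096 0.0057 60
```

Request:
step_arm(deltas="0 0 0.069 -0.04 -0.034 0 60; 0 0 0.069 -0.042 -0.031 0 60; 0 0 0.069 -0.044 -0.028 0.003 60; 0 0 0.069 -0.046 -0.025 0.005 60; 0 0 0.069 -0.047 -0.022 0.005 60; 0 0 0.069 -0.049 -0.019 0.005 60; 0 0 0.069 -0.05 -0.015 0.006 60; 0 0 0.069 -0.051 -0.012 0.006 60; 0 0 0.069 -0.052 -0.008 0.008 60; 0 0 0.069 -0.052 -0.005 0.008 60")

```text
time: 1.35
tcp_pos: [453.4, 84.4, 184.8]
tool_rot: [[-0.508, 0.862, -0.0], [0.862, 0.508, 0.0], [0.0, -0.0, -1.0]]
wrist_force: [0.3, 0.4, 0.1]
opening: 51.1
grasp_force: 0.0
```

Request:
step_arm(deltas="0 0 0.069 -0.052 -0.001 0.008 60; 0 0 0.069 -0.052 0.0025 0.008 60; 0 0 0.069 -0.052 0.006 0.008 60; 0 0 0.069 -0.051 0.01 0.008 60; 0 0 0 0 0 0 60; 0 0 0 0 0 0 60")

```text
time: 2.1
tcp_pos: [555.1, -94.8, 152.7]
tool_rot: [[-0.256, 0.967, -0.002], [0.967, 0.256, 0.001], [0.001, -0.001, -1.0]]
wrist_force: [-0.3, 0.0, 0.0]
opening: 50.8
grasp_force: 0.0
```

```bash
python3 - <<'E'
from h import *
c,s=cur();print(np.round(c,1),s["time"],s["opening"],np.round(s["joints"]),np.round(s["wrist_force"],1))
plan(c,[555.5,-95.5,38,15],4,60)
E
```

```text
[555.1 -94.8 152.7  14.8] 2.1 50.78616613487782 [-16.  22.  -6.  62.   0.  59.] [-0.3  0.   0. ]
0 0 -0.001 -0.0002 0.0001 0.0287 60; 0 0 -0.001 -0.0002 0.0001 0.0287 60; 0 0 -0.001 -0.0002 0.0001 0.0287 60; 0 0 -0.001 -0.0002 0.0001 0.0287 60
```

Request:
step_arm(deltas="0 0 0 0 0 0.029 60; 0 0 0 0 0 0.029 60; 0 0 0 0 0 0.029 60; 0 0 0 0 0 0.028 60; 0 0 0 0 0 0 60; 0 0 0 0 -0.007 0 60; 0 0 0 0 -0.007 0 60; 0 0 0.1 0.002 -0.0125 0 60; 0 0 0.1 0.002 -0.0125 0 60; 0 0 0 0 0 0 60")

```text
time: 3.35
tcp_pos: [516.9, -100.4, 39.4]
tool_rot: [[-0.06, 0.998, 0.001], [0.998, 0.06, -0.0], [-0.001, 0.001, -1.0]]
wrist_force: [0.0, 0.2, -0.4]
opening: 51.7
grasp_force: 0.0
```

```bash
python3 - <<'E'
from h import *
from plant import ctrl
c,s=cur();print(np.round(c,1),s["time"],np.round(s["wrist_force"],1))
f=ctrl.grab_frame("top");crop(f,"pics/t1.png",180,145,325,285,4)
E
```

```text
[ 516.9 -100.4   39.4    3.4] 3.35 [ 0.   0.2 -0.4]
```

View pics/t1.png

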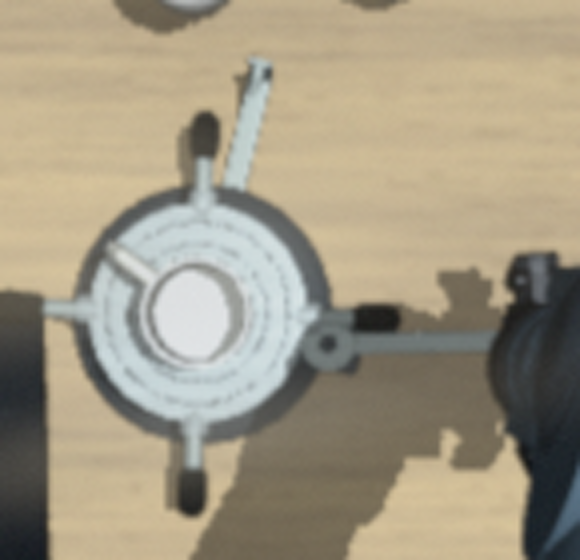

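The lever has swung to about horizontal in the crop (from pivot (328,348) to (490,342)), so the push works. Continuing the arc to the stop.

Request:
step_arm(deltas="0 0 0.1 0.002 -0.0125 0 60; 0 0 0.1 0.002 -0.0125 0 60; 0 0 0.1 0.002 -0.0125 0 60; 0 0 0.1 0.002 -0.0125 0 60; 0 0 0.1 0.002 -0.0125 0 60; 0 0 0.1 0.002 -0.0125 0 60; 0 0 0.1 0.002 -0.012 0 60; 0 0 0.08 0.002 -0.008 0 60; 0 0 0 0 0 0 60")

```text
time: 4.53
tcp_pos: [433.0, -60.3, 38.9]
tool_rot: [[0.658, 0.753, 0.001], [0.753, -0.658, -0.001], [0.001, 0.001, -1.0]]
wrist_force: [0.4, -0.5, -0.7]
opening: 51.1
grasp_force: 0.1
```

Request:
step_arm(deltas="0 0 0 0 -0.003 0 60; 0 0 0 0 -0.003 0 60; 0 0 0 0 0 0 60")

```text
time: 4.9
tcp_pos: [432.4, -59.5, 39.3]
tool_rot: [[0.66, 0.751, 0.007], [0.751, -0.66, -0.006], [0.0, 0.01, -1.0]]
wrist_force: [8.3, -7.8, -7.0]
opening: 51.5
grasp_force: 5.8
```

```bash
python3 - <<'E'
from h import *
from plant import ctrl
c,s=cur();print(np.round(c,1),s["time"],np.round(s["wrist_force"],1))
f=ctrl.grab_frame("top");crop(f,"pics/t2.png",180,145,325,285,4)
E
```

```text
[432.4 -59.5  39.3 -41.3] 4.9 [ 8.3 -7.8 -7. ]
```

View pics/t2.png

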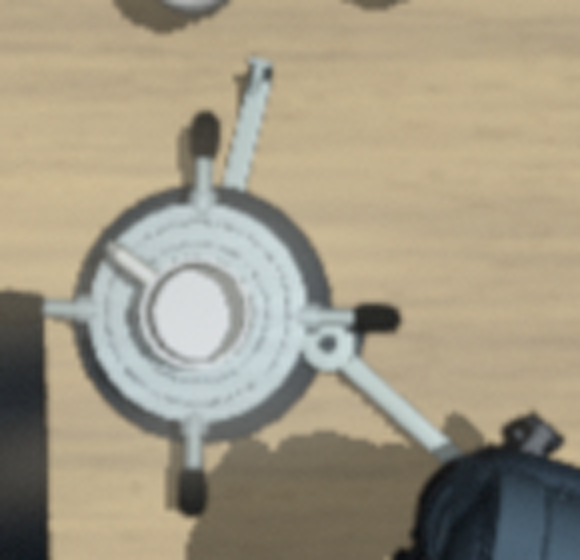

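The lever is at the "off" stop (11 N contact). Next: back off, rise, go over the near arm.

Request:
step_arm(deltas="0 0 0 0 0.01 0 60; 0 0 0 0 0.006 0 60; 0 0 0 0 0 -0.04 60; 0 0 0 0 0 -0.04 60; 0 0 0 0 0 0 60")

```text
time: 5.58
tcp_pos: [442.0, -67.4, 120.9]
tool_rot: [[0.66, 0.751, 0.005], [0.751, -0.66, -0.001], [0.003, 0.005, -1.0]]
wrist_force: [0.4, -0.1, 0.8]
opening: 51.4
grasp_force: 0.0
```

```bash
python3 - <<'E'
from h import *
c,s=cur();print(np.round(c,1),s["time"],np.round(s["wrist_force"],1))
plan(c,[432,112,119,88],13,60)
E
```

```text
[442.  -67.4 120.9 -41.3] 5.575 [ 0.4 -0.1  0.8]
0 0 -0.174 0.0099 -0.0097 0.0001 60; 0 0 -0.174 0.0114 -0.0078 0.0001 60; 0 0 -0.174 0.0126 -0.0058 0.0001 60; 0 0 -0.174 0.0134 -0.0035 0.0001 60; 0 0 -0.174 0.0138 -0.0011 0.0001 60; 0 0 -0.174 0.0138 0.0013 0.0001 60; 0 0 -0.174 0.0133 0.0036 0.0001 60; 0 0 -0.174 0.0125 0.0059 0.0001 60; 0 0 -0.174 0.0113 0.0079 0.0001 60; 0 0 -0.174 0.0098 0.0098 0.0001 60
0 0 -0.174 0.0079 0.0113 0.0001 60; 0 0 -0.174 0.0059 0.0125 0.0001 60; 0 0 -0.174 0.0036 0.0133 0.0001 60
```

Request:
step_arm(deltas="0 0 -0.174 0.01 -0.0095 0 60; 0 0 -0.174 0.0115 -0.008 0 60; 0 0 -0.174 0.0125 -0.006 0 60; 0 0 -0.174 0.0135 -0.0035 0 60; 0 0 -0.174 0.014 -0.001 0 60; 0 0 -0.174 0.014 0.0015 0 60; 0 0 -0.174 0.0135 0.0035 0 60; 0 0 -0.174 0.0125 0.006 0 60; 0 0 -0.174 0.0115 0.008 0 60; 0 0 -0.174 0.01 0.01 0 60")

```text
time: 6.82
tcp_pos: [430.6, 73.2, 116.9]
tool_rot: [[-0.855, 0.519, -0.003], [0.519, 0.855, 0.0], [0.003, -0.001, -1.0]]
wrist_force: [-0.0, -0.3, 0.5]
opening: 51.1
grasp_force: 0.0
```

Request:
step_arm(deltas="0 0 -0.174 0.008 0.0115 0 60; 0 0 -0.174 0.006 0.0125 0 60; 0 0 -0.174 0.0035 0.0135 0 60; 0 0 0 0 0 0 60")

```text
time: 7.32
tcp_pos: [428.4, 114.8, 117.1]
tool_rot: [[-1.0, 0.03, -0.003], [0.03, 1.0, -0.0], [0.003, -0.0, -1.0]]
wrist_force: [0.9, -1.1, 1.1]
opening: 51.2
grasp_force: 0.0
```

```bash
python3 - <<'E'
from h import *
c,s=cur();print(np.round(c,1),s["time"],np.round(s["wrist_force"],1))
plan(c,[431,112,42,88],3,60)
E
```

```text
[428.4 114.8 117.1  88.3] 7.325 [ 0.9 -1.1  1.1]
0 0 0.002 -0.0009 -0.0009 0.0250 60; 0 0 0.002 -0.0009 -0.0009 0.0250 60; 0 0 0.002 -0.0009 -0.0009 0.0250 60
```

Request:
step_arm(deltas="0 0 0 -0.001 -0.001 0.025 60; 0 0 0 -0.001 -0.001 0.025 60; 0 0 0 -0.001 -0.001 0.025 60; 0 0 0 0 0 0 32; 0 0 0 0 0 0 32; 0 0 0 0 0 0 32")

```text
time: 8.07
tcp_pos: [433.4, 111.4, 44.3]
tool_rot: [[-1.0, 0.03, 0.002], [0.03, 1.0, 0.0], [-0.002, 0.0, -1.0]]
wrist_force: [-0.6, 0.3, 0.1]
opening: 27.2
grasp_force: 0.0
```

Request:
step_arm(deltas="0 0 0.03 0 0.0035 0 32; 0 0 0.06 -0.0002 0.007 0 32; 0 0 0.09 -0.0005 0.0104 0 32; 0 0 0.09 -0.0005 0.0104 0 32; 0 0 0.09 -0.0005 0.0104 0 32; 0 0 0.09 -0.0005 0.0104 0 32; 0 0 0.09 -0.0005 0.0104 0 32; 0 0 0.09 -0.0005 0.0104 0 32; 0 0 0.09 -0.0005 0.0104 0 32; 0 0 0.09 -0.0005 0.0104 0 32")

```text
time: 9.32
tcp_pos: [471.6, 194.5, 44.2]
tool_rot: [[-0.665, 0.747, 0.001], [0.747, 0.665, 0.0], [-0.001, 0.001, -1.0]]
wrist_force: [-1.6, -0.5, 0.0]
opening: 27.2
grasp_force: 0.2
```

Request:
step_arm(deltas="0 0 0.09 -0.0005 0.0104 0 32; 0 0 0.06 -0.0002 0.007 0 32; 0 0 0.03 0 0.0035 0 32; 0 0 0 0 0 0 32")

```text
time: 9.82
tcp_pos: [488.2, 206.7, 43.8]
tool_rot: [[-0.524, 0.852, 0.001], [0.852, 0.524, 0.0], [-0.0, 0.001, -1.0]]
wrist_force: [-0.3, 0.2, -0.4]
opening: 27.7
grasp_force: 0.0
```

```bash
python3 - <<'E'
from h import *
from plant import ctrl
c,s=cur();print(np.round(c,1),s["time"],s["opening"],np.round(s["wrist_force"],1))
f=ctrl.grab_frame("top");np.savez("t3.npz",**f);crop(f,"pics/t3.png",180,145,325,285,4)
E
```

```text
[488.2 206.7  43.8  31.6] 9.825 27.73051620490847 [-0.3  0.2 -0.4]
```

View pics/t3.png

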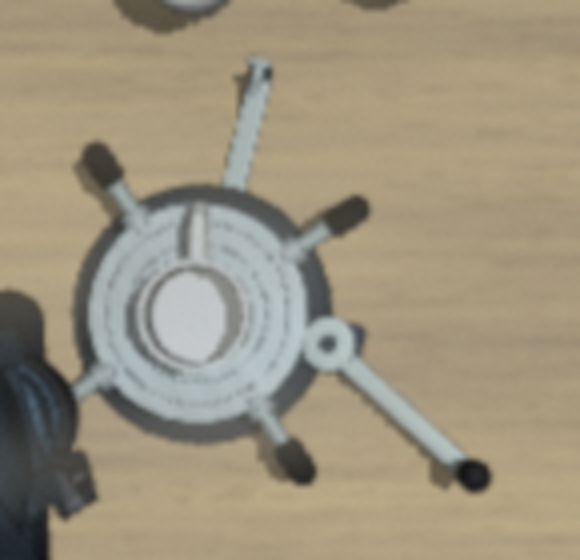

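Handle outer end is now at crop (199,210); arm ends at (98,162), (348,213), (295,465). I'll compute what remains.

```bash
python3 - <<'E'
from h import *
f=np.load("t3.npz")
P=lambda x,y,z: ray(f,180+(x-1.5)/4,145+(y-1.5)/4,z)[:2]
an=lambda v: np.degrees(np.arctan2(v[1],v[0]))
A,B=P(98,162,58),P(295,465,58);ax=(A+B)/2;print(ax,an(A-ax),an(P(348,213,58)-ax))
m=P(189,316,126);print("mug",m)
for q in ((199,207,96),(199,225,96),(199,225,110)):
    for c in (ax,[547,107.5],m): h=P(*q)-c;print(q,h,an(h))
print("pin",[an(P(262,68,54)-np.array(c)) for c in (ax,[547,107.5])],an(P(240,180,7)-ax))
f=np.load("top0.npz");print("handle0",[an(P(*q)-[547,107.5]) for q in((117,249,96),(130,258,96),(130,258,110))])
E
```

```text
[547.89094729 110.13692356] 33.268837729611136 -56.691265928630315
mug [545.23870784 110.70625064]
(199, 207, 96) [65.22544242 -3.59979328] -3.15895032876683
(199, 207, 96) [66.11638971 -0.96286972] -0.8343539558144019
(199, 207, 96) [67.87768186 -4.16912036] -3.5147530942136735
(199, 225, 96) [54.01015923 -3.6516577 ] -3.8679138768975583
(199, 225, 96) [54.90110652 -1.01473414] -1.0588741809432576
(199, 225, 96) [56.66239868 -4.22098478] -4.260298664946316
(199, 225, 110) [53.13070806 -4.36591977] -4.6976224941707505
(199, 225, 110) [54.02165535 -1.72899621] -1.8331607941925763
(199, 225, 110) [55.78294751 -4.93524685] -5.055926530229572
pin [np.float64(-14.802634773620085), np.float64(-13.837494302436918)] -16.512485250264604
handle0 [np.float64(51.276848678189694), np.float64(50.5170843945678), np.float64(50.113866533359236)]
```

Request:
step_arm(deltas="0 0 0.04 -0.0001 0.0047 0 32; 0 0 0.06 -0.0002 0.007 0 32; 0 0 0.05 -0.0002 0.0058 0 32; 0 0 0.03 -0.0001 0.0035 0 32; 0 0 0 0 0 0 32; 0 0 0 0 0 0 32")

```text
time: 10.62
tcp_pos: [506.4, 215.7, 43.3]
tool_rot: [[-0.363, 0.932, -0.0], [0.932, 0.363, -0.0], [-0.0, -0.0, -1.0]]
wrist_force: [0.3, 0.2, 0.2]
opening: 27.2
grasp_force: 0.0
```

```bash
python3 - <<'E'
from h import *
from plant import ctrl
c,s=cur();print(np.round(c,1),s["time"],s["opening"],np.round(s["wrist_force"],1))
f=ctrl.grab_frame("top");np.savez("t4.npz",**f);crop(f,"pics/t4.png",190,150,290,270,5)
E
```

```text
[506.4 215.7  43.3  21.3] 10.625 27.205491221827856 [0.3 0.2 0.2]
```

View pics/t4.png

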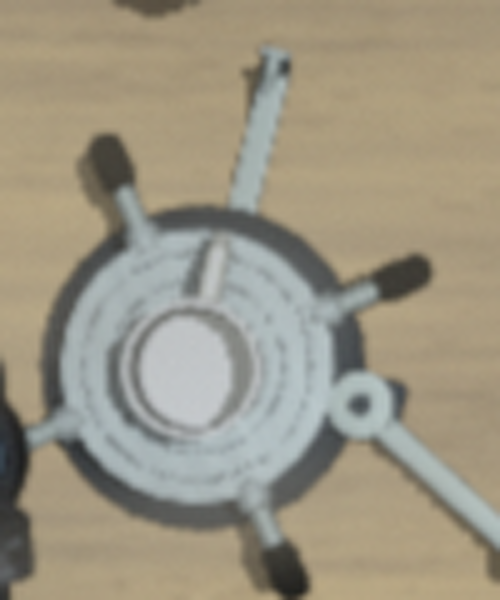

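Handle's outer end is at crop (219,240) and the mug centre at (187,371); it looks aligned with the bracket (245,200)-(275,65). Checking numerically.

```bash
python3 - <<'E'
from h import *
f=np.load("t4.npz")
P=lambda x,y,z: ray(f,190+(x-2)/5,150+(y-2)/5,z)[:2]
an=lambda v: np.degrees(np.arctan2(v[1],v[0]))
A,B,C=P(112,160,58),P(286,566,58),P(403,276,58);ax=(A+B)/2;print(ax,an(A-ax),an(C-ax))
ax=np.array([547.3,108.8])
print("mug",P(187,371,126))
print([an(P(x,y,96)-ax) for x,y in((219,240),(214,265))],"pin",an(P(274,62,54)-ax), an(P(246,200,7)-ax))
E
```

```text
[550.04457029 108.39449406] 23.45405316520769 -67.21051632680732
mug [544.81922383 110.40391516]
[np.float64(-11.071933716629433), np.float64(-11.075376497586765)] pin -13.745725164042083 -14.304685294338173
```

Within about 3° of the pin. Centre the fork, open, rise and return to the lever.

Request:
step_arm(deltas="0 0 0 0 -0.0035 0 32; 0 0 0 0 0 0 45; 0 0 0 0 0 0 45; 0 0 0 0 0 -0.03 45; 0 0 0 0 0 -0.05 45; 0 0 0 0 0 0 60")

```text
time: 11.42
tcp_pos: [506.8, 215.6, 127.6]
tool_rot: [[-0.363, 0.932, 0.008], [0.932, 0.363, 0.003], [-0.001, 0.009, -1.0]]
wrist_force: [-0.3, 0.8, 0.2]
opening: 51.3
grasp_force: 0.0
```

```bash
python3 - <<'E'
from h import *
from plant import ctrl
c,s=cur();print(np.round(c,1),s["time"],s["opening"],np.round(s["wrist_force"],1))
mid=[425,150,123,0];k=[442.5,-68,123,-42.5]
plan(c,mid,3,60);plan(mid,k,5,60)
E
```

```text
[506.8 215.6 127.6  21.3] 11.425 51.27970494603539 [-0.3  0.8  0.2]
0 0 0.124 -0.0105 -0.0333 0.0015 60; 0 0 0.124 -0.0145 -0.0318 0.0015 60; 0 0 0.124 -0.0183 -0.0297 0.0015 60
0 0 0.148 -0.0436 0.0035 -0.0000 60; 0 0 0.148 -0.0426 0.0099 -0.0000 60; 0 0 0.148 -0.0407 0.0161 -0.0000 60; 0 0 0.148 -0.0378 0.0219 -0.0000 60; 0 0 0.148 -0.0342 0.0273 -0.0000 60
```

Request:
step_arm(deltas="0 0 0.124 -0.0105 -0.0335 0 60; 0 0 0.124 -0.0145 -0.032 0 60; 0 0 0.124 -0.0185 -0.0295 0 60; 0 0 0.148 -0.0435 0.0035 0 60; 0 0 0.148 -0.0425 0.01 0 60; 0 0 0.148 -0.0405 0.016 0 60; 0 0 0.148 -0.038 0.022 0 60; 0 0 0.148 -0.034 0.0275 0 60; 0 0 0 0 0 0 60; 0 0 0 0 0 0 60")

```text
time: 12.68
tcp_pos: [438.6, -68.5, 122.7]
tool_rot: [[0.675, 0.738, -0.001], [0.738, -0.675, 0.001], [-0.0, -0.002, -1.0]]
wrist_force: [-0.2, 0.5, -0.4]
opening: 51.3
grasp_force: 0.0
```

```bash
python3 - <<'E'
from h import *
from plant import ctrl
c,s=cur();print(np.round(c,1),s["time"],s["opening"],np.round(s["wrist_force"],1))
f=np.load("t3.npz");print("knob",ray(f,180+(471-1.5)/4,145+(473-1.5)/4,69))
plan(c,[442.5,-68,38,-42.5],3,60)
E
```

```text
[438.6 -68.5 122.7 -42.4] 12.675 51.27173827020395 [-0.2  0.5 -0.4]
knob [446.70743213 -64.76008819  69.        ]
0 0 0.000 0.0010 0.0008 0.0282 60; 0 0 0.000 0.0010 0.0008 0.0282 60; 0 0 0.000 0.0010 0.0008 0.0282 60
```

Request:
step_arm(deltas="0 0 0 0.003 0.0015 0.01 60; 0 0 0 0.003 0.0015 0.025 60; 0 0 0 0 0 0.025 60; 0 0 0 0 0 0.025 60; 0 0 0 0 0 0 60; 0 0 0 0 0.007 0 60; 0 0 0 0 0.007 0 60; 0 0 -0.1 0.002 0.0125 0 60; 0 0 -0.1 0.002 0.0125 0 60; 0 0 -0.1 0.002 0.0125 0 60")

```text
time: 13.92
tcp_pos: [490.1, -93.7, 39.0]
tool_rot: [[0.424, 0.906, 0.001], [0.906, -0.424, 0.001], [0.001, 0.0, -1.0]]
wrist_force: [-0.8, 2.3, 0.2]
opening: 51.2
grasp_force: 1.0
```

Request:
step_arm(deltas="0 0 -0.1 0.002 0.0125 0 60; 0 0 -0.1 0.002 0.0125 0 60; 0 0 -0.1 0.002 0.0125 0 60; 0 0 -0.1 0.002 0.0125 0 60; 0 0 -0.1 0.002 0.0125 0 60; 0 0 -0.1 0.002 0.012 0 60; 0 0 -0.08 0.002 0.007 0 60; 0 0 0 0 0 0 60")

```text
time: 14.92
tcp_pos: [570.9, -93.3, 38.8]
tool_rot: [[-0.236, 0.972, 0.001], [0.972, 0.236, -0.0], [-0.0, 0.001, -1.0]]
wrist_force: [-1.1, -0.8, -0.1]
opening: 51.2
grasp_force: 0.4
```

Request:
step_arm(deltas="0 0 0 0 0.003 0 60; 0 0 0 0 0.003 0 60; 0 0 0 0 0 0 60")

```text
time: 15.3
tcp_pos: [576.3, -92.1, 38.5]
tool_rot: [[-0.236, 0.972, 0.0], [0.972, 0.236, -0.001], [-0.001, 0.0, -1.0]]
wrist_force: [-2.1, -2.5, -0.2]
opening: 50.8
grasp_force: 1.5
```

Request:
step_arm(deltas="0 0 0 0 0.002 0 60; 0 0 0 0 0.002 0 60; 0 0 0 0 0 0 60")

```text
time: 15.68
tcp_pos: [576.6, -91.9, 38.0]
tool_rot: [[-0.236, 0.972, -0.006], [0.972, 0.236, -0.003], [-0.002, -0.007, -1.0]]
wrist_force: [-10.8, -5.5, 7.5]
opening: 51.0
grasp_force: 5.7
```

At the stop (TCP held, ~12 N). Back off, rise and check.

Request:
step_arm(deltas="0 0 0 0 -0.01 0 60; 0 0 0 0 -0.008 0 60; 0 0 0 0 0 -0.05 60; 0 0 0 0 0 -0.06 60; 0 0 0 0.02 -0.06 -0.04 60; 0 0 0 0.02 -0.06 0 60; 0 0 0 0.02 -0.06 0 60; 0 0 0 0 0 0 60; 0 0 0 0 0 0 60")

```text
time: 16.8
tcp_pos: [386.3, -80.3, 182.2]
tool_rot: [[-0.237, 0.972, 0.003], [0.972, 0.237, -0.0], [-0.001, 0.003, -1.0]]
wrist_force: [0.0, -0.0, 0.3]
opening: 51.5
grasp_force: 0.0
```

```bash
python3 - <<'E'
from h import *
from plant import ctrl
c,s=cur();print(np.round(c,1),s["time"],s["opening"],np.round(s["wrist_force"],1))
f=ctrl.grab_frame("top");np.savez("t5.npz",**f);crop(f,"pics/t5.png",180,100,325,285,3)
E
```

```text
[386.3 -80.3 182.2  13.7] 16.8 51.49318146120046 [ 0.  -0.   0.3]
```

View pics/t5.png

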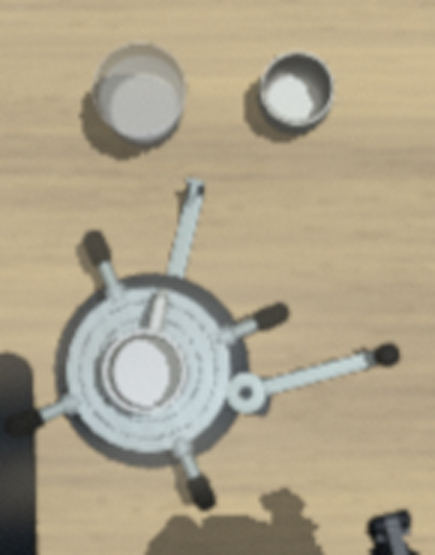

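Clear view: the knob is at px (308,218), at or past its initial "on" place. The handle at crop (157,305) still points along the bracket, and the jars haven't moved.

```bash
python3 -c "
from plant import ctrl
print(ctrl.close_job())"
```

```text
the job is handed in; nothing more can be done
None
```

I let the brake off, turned the table until the mug's handle pointed within about 3° of the index pin, pushed the brake lever back to its stop, and handed the job in at about 17 s; no verdict was returned.

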